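# Feed a test cassette under the reader's spring flap

### The arm

A 6-joint arm with a two-finger parallel gripper is mounted at the origin on a cart in front of the work surface, level with it; the furniture and walls round the work are solid. World frame = base frame: x ahead of the robot, y to its left, z up, the work surface at z = 0. Lengths are in m, angles in rad, forces in N, time in s.
With the tool pointing down it reaches from about 0.325 to 0.9 m from the base axis. Payload 3.5 kg.
Tool frame: the origin (TCP) lies on the mounting face of the last link; the fingertips stand 173 mm ahead of it and the grasp point (between the pads) lies 155 mm ahead of it; z points along the fingers, y is the direction in which the jaws open and shut (so a half turn about z gives the same grasp; the last joint's range is limited). The gripper opens to 85 mm and grips with 20 to 120 N. Pads are 22 mm wide; open, the fingers measure 114 mm over their backs; the gripper's body (76 mm by 85 mm) begins 54 mm behind the grasp point. The pads swing forward as they close: fully open they stand 13 mm farther back than shut.
Start: joints at [-1.335, 0.276, -0.026, 1.268, 0, 1.467], TCP at [0.208, -0.589, 0.405] pointing down, gripper open.
Joint ranges: [-3.12, 3.12], [-0.85, 1.88], [-1.08, 1.24], [-1.95, 2.15], [-1.57, 1.53], [-3.14, 3.14]. Speed limits (rad/s): [2.57, 2.57, 3.14, 3.14, 3.14, 3.14].

### API

Orientations are given as a rotation vector (axis times angle).
In Python, from workcell import ctrl, cams, job gives the robot as it stands.
- The arm moves only by the tool step_arm, never from a script. Its argument "increments" is a list that holds one entry, the list of rows, each a list of 7 numbers: the closure, from 0 (fully open) to 1 (shut), then the shift along the tool's x, y, z in m, then the turn, a rotation vector about the tool's x, y, z in rad. In form: [[[jaw, tx, ty, tz, wx, wy, wz], ...]]. A call has 1 to 12 rows; each row shifts and turns the pose as measured when the row begins, along the tool's axes as they then stand; what a row does not reach is not made up. A row lasts 1/10 s, in which the tool goes at most 50 mm and 8.59 degrees, less where a joint would pass 70% of its speed; a pose out of reach is approached as far as the arm can. A call is refused whole if a number of a shift passes 0.05 or a number of a turn 0.15, either way. A call with a gripper value outside its range is refused whole. The fingers move at their own pace and stop on an object; the grip force is fixed at half the most. Time passes only in rows, so rows that do not move let the fingers close. It gives the time, the measured TCP pose, the force and the opening at its end, in the units of the state.
- ctrl.get_state(): the state, without advancing time (a new reading comes with each control period).
- cams.camera(name): name is "scene" or "top" or "wrist"; returns a dict with "pixels" (480x640x3 uint8, blue, green, red), "fx", "fy", "cx", "cy" (pixels), "T" (4x4, takes a point from camera to world coordinates); the wrist camera has in their place "hand_eye" (4x4, takes a point from camera to tool coordinates, whose origin is the TCP and whose axes are the flange's). Camera axes: x right, y down, z forward; pixel columns grow to the right and rows downward; lengths in m; the calibration is good to about 2 mm. A picture is of the moment at which its call begins: read the wrist's pose just before it. There is no depth.
- job.close_job(): hands the job in, once; it reports no verdict.
The state is a dict: "t": time; "qpos": joint angles; "qvel": joint speeds; "effort": joint torques, N m; "ee_pos": TCP position; "ee_rot": TCP orientation; "wrist_force": force on the tool from outside, world axes, zero at the start; "torque": the same for the moment, N m; "gripper_width": opening from 0.0 (shut) to 1.0 (fully open).
Only numpy, scipy, OpenCV 4.12 (cv2) and the standard library are available. Lean on these libraries where they do the work, as an engineer would, in place of code of your own. Each camera call takes 0.05 s, during which the arm holds its last target.

### The job

Load the test cassette into the reader: press the long paddle down with one fingertip to hold the spring flap open and, keeping it held, push the cassette along its lane with the other fingertip, under the flap and fully home against the stop. Do not let the flap come down on the cassette before it is home; then let the flap close on it and move clear. Only touch and push: do not pick up or lift the cassette, and leave the things standing round the reader where they are.

Things in the scene. Friction and masses are not known exactly. Their poses are not given: they have to be found in the camera images.
- reader: Fixed cassette reader: grey base plate (8 mm thick, y -29 to 81 mm), raised lane (36 mm wide, flat top 24 mm above the worktop, from x = -155 mm) and small housing (68 mm wide, 60 mm high, face at x = 20 mm). Origin: worktop level, lane centre line, in the plane of the port that the flap closes; x = the way the cassette is pushed in, y = left (paddle side), z up.
- guides (a point): Point on the lane's centre line and top where the two guide rails begin (reader x = -22 mm). They are 4 mm high and 24 mm apart and run into the housing; before them a flared entry starts at reader x = -32 mm.
- stop (a point): Centre of the foot of the stop face, on the lane, deep in the housing: the cassette is home when its leading end touches it; its last 26 mm then still stand out before the port. Reader x = 44 mm.
- flap (a joint): Angle of the aluminium spring flap: 0 = shut (its tongue ends 1 mm over the lane and bars the port), 0.70 rad = end stop. A spring shuts it, 0.05 N m when shut to 0.09 when open. Pressing the paddle down opens it: at 0.55 rad the paddle is level, its top 2 mm above the lane's top; the cassette passes from 0.35 rad on. With a cassette beneath, it rests at about 0.15 rad.
- flap_hinge (a point): Point of the flap's hinge line in the port plane (reader x = 0, y = 32 mm, z = 24 mm). The line runs parallel to the lane (reader x).
- paddle (a point): Middle of the top face of the flap's paddle, an aluminium plate left of the lane, 4 mm thick, 135 mm long (reader x -147 to -12 mm), 2 to 42 mm out from the hinge line; when shut it slopes up and outwards at 0.55 rad. This point moves with it, 26 mm from the hinge line, at reader x = -80 mm. Free space beneath. A fingertip can slide along it while holding it down.
- cassette: The flat white test cassette on the lane, 70 x 20 x 5 mm, about 15 g, lying lengthwise; origin at the centre of its underside, x along its length, pointing within a few degrees to the port. Home is with its origin at reader x = 9 mm.
- dropper: Bystander: small white dropper bottle, 29 mm wide and 58 mm high, on the worktop to the right of the lane; origin at the centre of its underside.
- dish: Bystander: petri dish, 63 mm wide and 15 mm high, on the worktop to the left of the reader; origin at the centre of its underside.
- spare_cassette: Bystander: a second white test cassette, 70 x 20 x 5 mm, on the worktop (not on the lane) to the left of the reader; origin at the centre of its underside.
Not all that is in view belongs to the job. What is shaped like the cassette but blue or pink is not meant.

How it is judged:
On the way, in this order (a step that is already met when the one before it is completed fails the run):
1. a fingertip holds the flap open while the cassette is still outside the port (value of joint flap above 0.35 rad and contact force between the fingers and flap above 0.3 N and x of cassette in the frame of reader below -0.036 m), for 0.1 s.
2. the cassette has been pushed home while a fingertip still holds the flap open (value of joint flap above 0.35 rad and contact force between the fingers and flap above 0.3 N and x of cassette in the frame of reader above 0.005 m), for 0.1 s.
At the end, for the whole second after the job is handed in: The cassette lies flat on the lane between the guides, its leading end within about 4 mm of the stop, at rest, and the flap has closed down on it (below 0.27 rad) (x of cassette in the frame of reader between 0.0045 and 0.012 m and y of cassette in the frame of reader between -0.005 and 0.005 m and z of cassette in the frame of reader between 0.021 and 0.028 m and angle between the x axis of cassette and the x axis of reader, either way round below 0.1 rad and value of joint flap below 0.27 rad and linear speed of cassette below 0.01 m/s); the robot touches nothing.
It fails at once if the flap bears on the cassette (over 0.5 N) before it is home (more than 5 mm short) (contact force between flap and cassette above 0.5 N and x of cassette in the frame of reader below 0.004 m).
It fails at once if the cassette is lifted 10 mm or more off its lane (height (world z) of cassette above 0.034 m).
It fails at once if the dropper bottle is moved by more than 20 mm (distance of dropper from where it was at the start of the episode above 0.02 m).
It fails at once if the petri dish is moved by more than 20 mm (distance of dish from where it was at the start of the episode above 0.02 m).
It fails at once if the spare cassette is moved by more than 20 mm (distance of spare_cassette from where it was at the start of the episode above 0.02 m).
It also fails if it takes over 45 s, if anything falls off the work surface, if the arm or the gripper's body presses on something with over 40 N, if the wrist force passes 120 N, or if a joint passes its speed limit or range.

## Working session

There is one attempt and no reset: what is moved stays moved. The work goes in short steps, Python scripts to look and compute and a tool call to move; the robot and the scene stay as the last step left them, time stands still between calls to the robot, and variables do not carry over. Pictures are saved under pics/ and viewed, and the job is handed in when it is done.

Besides the shell and the picture viewer there is one more tool, called in YAML: its name, and indented under it one key for each argument. step_arm: Moves the arm, as the interface text tells. Its arguments: {"type":"object","properties":{"increments":{"type":"array"}},"required":["increments"]}

```bash
ls; mkdir -p pics; python3 - <<'E'
from workcell import ctrl,cams,job
import cv2,numpy as np
s=ctrl.get_state();print(s)
for n in ("scene","top","wrist"):
    c=cams.camera(n);cv2.imwrite(f"pics/{n}0.png",c["pixels"]);print(n,c["fx"],c["fy"],c["cx"],c["cy"]);print(np.round(c.get("T",c.get("hand_eye")),4).tolist())
E
```

```text
pics
{'t': 0.0, 'qpos': array([-1.33534651e+00,  2.77127962e-01, -2.79107035e-02,  1.26800310e+00,
        4.50148556e-05,  1.46740594e+00]), 'qvel': array([-0.00136063, -0.00041721, -0.00012661,  0.00059722, -0.00107811,
       -0.00083518]), 'effort': array([ 2.53302533e-04, -4.45509124e+01,  2.95202279e+01,  1.63323025e-02,
       -3.81243854e-05, -7.79855583e-06]), 'ee_pos': array([ 0.20765209, -0.589066  ,  0.40354835]), 'ee_rot': array([-3.09440217e+00, -5.29328036e-01,  1.62055524e-04]), 'wrist_force': array([0.3557093 , 0.66208738, 0.1337427 ]), 'torque': array([ 0.03348909, -0.01157527, -0.00767809]), 'gripper_width': 1.0018052263785528}
scene 447.99398461268345 447.99398461268345 321.0276500263865 238.51101155821596
[[-0.5908, -0.4855, 0.6443, 0.0176], [-0.8066, 0.3396, -0.4838, 0.6687], [0.0161, -0.8056, -0.5923, 0.566], [0.0, 0.0, 0.0, 1.0]]
top 609.6253865637364 609.6253865637364 316.0632942539034 239.3800228160192
[[-0.0151, -0.9893, 0.1448, 0.416], [-0.9996, 0.0116, -0.0247, 0.2852], [0.0228, -0.1451, -0.9892, 0.8836], [0.0, 0.0, 0.0, 1.0]]
wrist 375.96892072610837 375.96892072610837 319.53635934257863 240.94176315562098
[[0.0005, -0.9555, -0.295, 0.0744], [1.0, 0.0008, -0.0008, 0.0008], [0.001, -0.295, 0.9555, 0.0315], [0.0, 0.0, 0.0, 1.0]]
```

View pics/scene0.png

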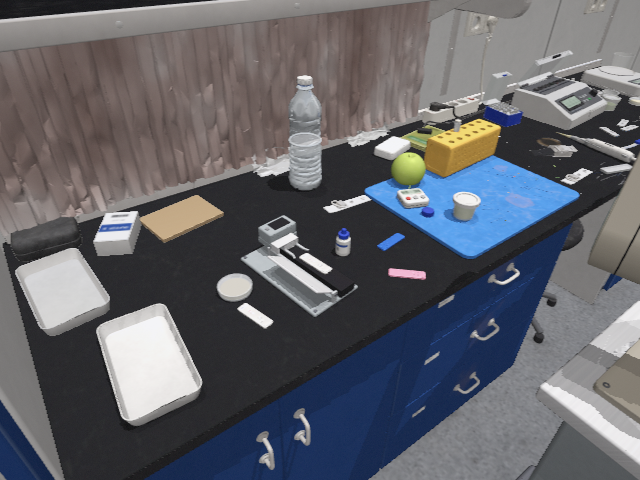

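View pics/top0.png

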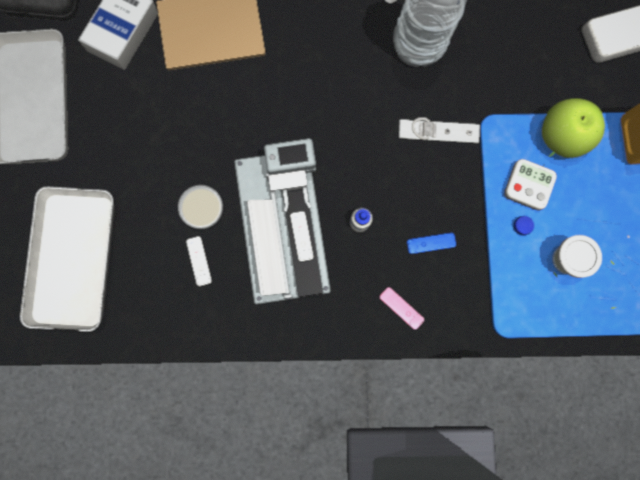

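The top view shows the reader at about (285,220). Things that could pass for the cassette:
- white on the dark lane, (302,236)
- white on the worktop, (199,261), which is the spare
- blue, (431,243)
- pink, (402,308)
- white strip, (440,131)

I choose the one on the lane and check it in a close crop.

```bash
python3 - <<'E'
import cv2
a=cv2.imread("pics/top0.png");cv2.imwrite("pics/topcrop.png",cv2.resize(a[130:310,220:380],None,fx=3.3,fy=3.3,interpolation=cv2.INTER_CUBIC)[:600])
a=cv2.imread("pics/scene0.png");cv2.imwrite("pics/scenecrop.png",cv2.resize(a[205:325,205:365],None,fx=5,fy=5,interpolation=cv2.INTER_CUBIC))
E
```

```text
(no output)
```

View pics/topcrop.png

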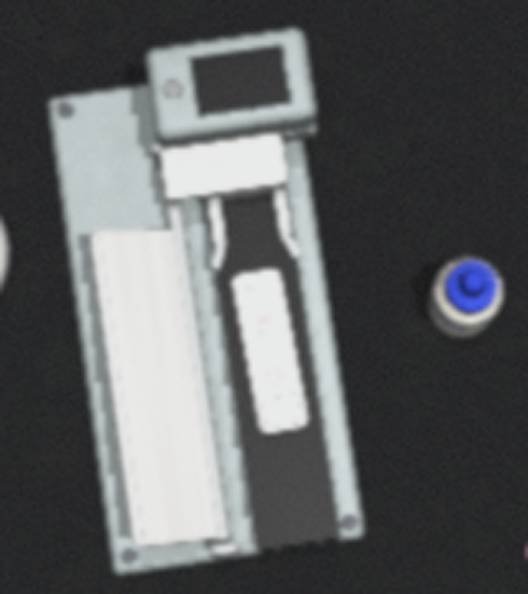

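View pics/scenecrop.png

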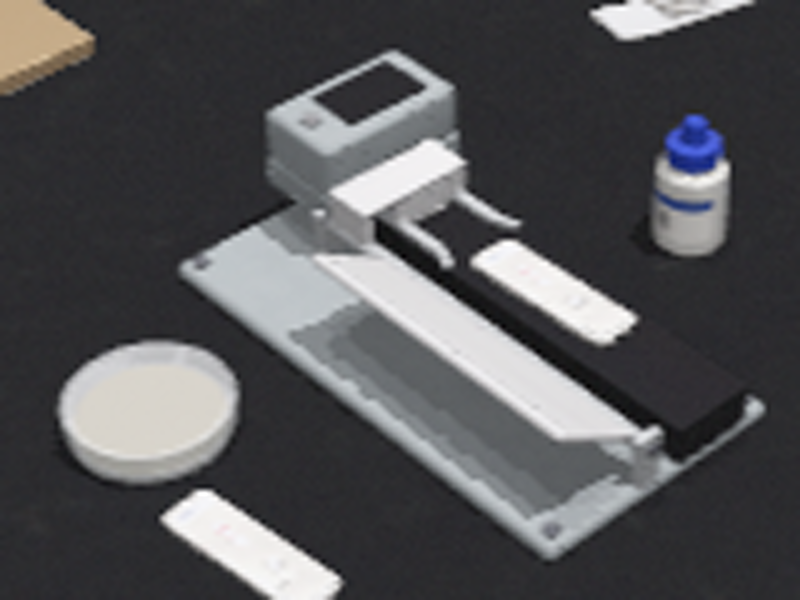

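The crop confirms it: a white cassette with test windows, lying on the dark lane behind the guides. Next I measure the reader and cassette poses from the top view.

```bash
cat > h.py <<'E'
import numpy as np,cv2
from scipy.spatial.transform import Rotation as R
def ray(c,T,uv):
    uv=np.atleast_2d(np.asarray(uv,float))
    d=np.c_[(uv[:,0]-c["cx"])/c["fx"],(uv[:,1]-c["cy"])/c["fy"],np.ones(len(uv))]
    return T[:3,3],d@T[:3,:3].T
def onz(c,T,uv,z):
    o,d=ray(c,T,uv);return o+d*((np.broadcast_to(z,len(d))-o[2])/d[:,2])[:,None]
def proj(c,T,P):
    p=(np.atleast_2d(P)-T[:3,3])@T[:3,:3]
    return np.c_[c["fx"]*p[:,0]/p[:,2]+c["cx"],c["fy"]*p[:,1]/p[:,2]+c["cy"]]
def toolT(s):
    T=np.eye(4);T[:3,:3]=R.from_rotvec(s["ee_rot"]).as_matrix();T[:3,3]=s["ee_pos"];return T
E
python3 - <<'E'
from h import *
from workcell import cams
c=cams.camera("top");T=c["T"]
f=lambda p:np.array([220,130])+np.array(p,float)/3.3
def line(n,a,b,z):
    P=onz(c,T,[f(a),f(b)],z);print(n,np.round(P*1000,1).tolist(),"yaw",np.degrees(np.arctan2(*(P[1]-P[0])[[1,0]])));return P
line("plate left",(117,573),(50,100),.008)
line("plate right->",(362,537),(313,200),.008)
line("plate front",(362,537),(117,573),.008)
line("lane left",(256,548),(225,268),.024)
line("lane right",(337,537),(300,262),.024)
line("lane front",(337,538),(256,548),.024)
# cassette mask
g=c["pixels"];m=(g.min(2)>150).astype(np.uint8)
n,l,st,ce=cv2.connectedComponentsWithStats(m)
for i in range(1,n):
    if st[i,4]>150 and 220<ce[i][0]<330 and 150<ce[i][1]<300:
        ys,xs=np.where(l==i);r=cv2.minAreaRect(np.c_[xs,ys].astype(np.float32));print(st[i],ce[i],r)
        if 295<ce[i][0]<310 and ce[i][1]>215:
            b=cv2.boxPoints(r);P=onz(c,T,b,.029);print(np.round(P*1000,1).tolist(),P.mean(0)*1000)
            for k in range(4):
                d=P[(k+1)%4]-P[k];print(np.linalg.norm(d)*1000,np.degrees(np.arctan2(d[1],d[0])))
E
```

```text
plate left [[452.6, 351.2, 8.0], [663.5, 381.0, 8.0]] yaw 8.028595293365953
plate right-> [[466.6, 244.9, 8.0], [616.6, 264.0, 8.0]] yaw 7.251821479731834
plate front [[466.6, 244.9, 8.0], [452.6, 351.2, 8.0]] yaw 97.54260613936523
lane left [[461.7, 290.9, 24.0], [583.1, 303.1, 24.0]] yaw 5.719355953275296
lane right [[465.9, 256.3, 24.0], [585.4, 270.5, 24.0]] yaw 6.738931812228448
lane front [[465.4, 256.3, 24.0], [461.7, 290.9, 24.0]] yaw 96.22902469925269
[266 139  49  32 645] [287.31782946 155.56744186] ((289.5999755859375, 154.6999969482422), (25.880109786987305, 46.527626037597656), 81.8698959350586)
[ 236  157   93  146 6341] [273.52199968 227.97413657] ((281.20806884765625, 225.85260009765625), (144.07418823242188, 74.81214904785156), 81.25383758544922)
[290 211  23  50 740] [301.36756757 235.82432432] ((301.3785705566406, 235.7374267578125), (49.02336883544922, 15.24963665008545), 79.2156982421875)
[[579.4, 301.4, 29.0], [583.3, 280.0, 29.0], [514.1, 267.9, 29.0], [510.3, 289.1, 29.0]] [546.77935238 284.60465245  29.        ]
21.745217984383228 -79.63724897771364
70.32585061889719 -170.1020421630447
21.501643999960155 100.12928381370847
70.23668259327229 10.096213714135443
```

step_arm:
  increments:
    - [[0.5, 0.03, -0.04, 0, 0, 0, 0], [0.5, 0.03, -0.04, 0, 0, 0, 0], [0.5, 0.03, -0.04, 0, 0, 0, 0], [0.5, 0.03, -0.04, 0, 0, 0, 0], [0.5, 0.03, -0.04, 0, 0, 0, 0], [0.5, 0.03, -0.04, 0, 0, 0, 0], [0.5, 0.03, -0.04, 0, 0, 0, 0], [0.5, 0.03, -0.04, 0, 0, 0, 0], [0.5, 0.03, -0.04, 0, 0, 0, 0], [0.5, 0.03, -0.04, 0, 0, 0, 0]]

```text
t: 1.2
ee_pos: [0.3567, -0.1142, 0.4011]
ee_rot: [3.099, 0.509, 0.005]
wrist_force: [0.8, -0.6, -0.3]
gripper_width: 0.497
```

step_arm:
  increments:
    - [[0.5, 0.029, -0.04, 0, 0, 0, 0], [0.5, 0.029, -0.04, 0, 0, 0, 0], [0.5, 0.029, -0.04, 0, 0, 0, 0], [0.5, 0.029, -0.04, 0, 0, 0, 0], [0.5, 0.029, -0.04, 0, 0, 0, 0], [0.5, 0.029, -0.04, 0, 0, 0, 0], [0.5, 0.029, -0.04, 0, 0, 0, 0], [0.5, 0.029, -0.04, 0, 0, 0, 0], [0.5, 0, 0, 0, 0, 0, 0.1], [0.5, 0, 0, 0, 0, 0, 0.09], [0.5, 0, 0, 0, 0, 0, 0]]

```text
t: 2.3
ee_pos: [0.4958, 0.201, 0.401]
ee_rot: [-3.064, -0.391, 0.004]
wrist_force: [-1.2, 0.6, -0.5]
gripper_width: 0.501
```

```bash
cat > look.py <<'E'
import sys
from h import *
from workcell import ctrl,cams
s=ctrl.get_state();c=cams.camera("wrist");cv2.imwrite(f"pics/{sys.argv[1]}.png",c["pixels"])
import pickle;pickle.dump((s,c),open(f"pics/{sys.argv[1]}.pkl","wb"))
M=toolT(s)[:3,:3];print(s["t"],s["ee_pos"].round(4),"tool x,y,z",M.T.round(4).tolist(),s["wrist_force"].round(2),s["gripper_width"])
E
python3 look.py w1
```

```text
2.3 [0.4958 0.201  0.401 ] tool x,y,z [[0.968, 0.251, 0.0042], [0.2509, -0.9666, -0.0523], [-0.009, 0.0517, -0.9986]] [-1.2   0.6  -0.48] 0.5007845042259605
```

View pics/w1.png

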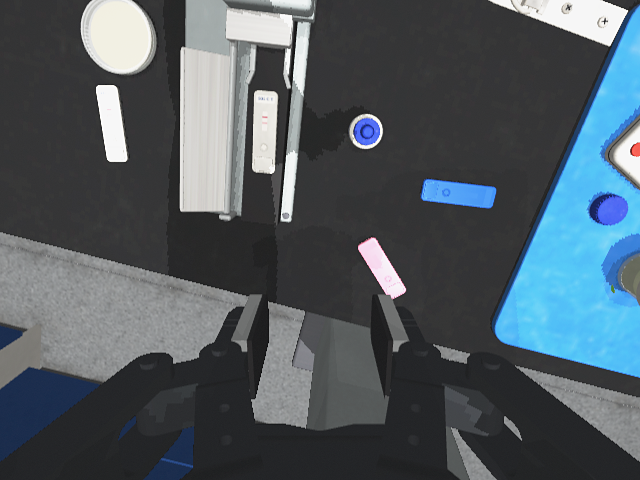

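```bash
cat > go.py <<'E'
# target: reader-frame x,y of TCP, z, yaw(deg), roll about tool x(deg)
import sys,json,os
from h import *
from workcell import ctrl
rd=json.load(open("reader.json"));x,y,z=map(float,sys.argv[1:4]);yaw=np.radians(rd["yaw"]+(float(sys.argv[4]) if len(sys.argv)>4 else 0))
a=np.radians(rd["yaw"]);E=np.array([[np.cos(a),-np.sin(a)],[np.sin(a),np.cos(a)]])
p=np.r_[np.array(rd["o"])+E@[x,y],z]
t=R.from_matrix(np.c_[[np.cos(yaw),np.sin(yaw),0],[np.sin(yaw),-np.cos(yaw),0],[0,0,-1]])
s=ctrl.get_state();c=R.from_rotvec(s["ee_rot"])
print("t",s["t"],"now reader",((np.array(s["ee_pos"][:2])-rd["o"])@E*1000).round(2),"z",(s["ee_pos"][2]*1000).round(2))
print("shift mm",(c.inv().apply(p-s["ee_pos"])*1000).round(2),"turn rad",(c.inv()*t).as_rotvec().round(4),"F",s["wrist_force"].round(2),"w",round(s["gripper_width"],3))
E
echo '{"o":[0.6172,0.2944],"yaw":7.7}'>reader.json; python3 go.py -0.16 0.01 0.38
```

```text
t 2.35 now reader [-133.2   -75.55] z 400.94
shift mm [-16.4  -86.92  25.53] turn rad [-0.0533 -0.0009  0.1207] F [0.08 0.38 0.19] w 0.495
```

step_arm:
  increments:
    - [[0.5, -0.008, -0.043, 0.012, 0, 0, 0], [0.5, -0.008, -0.043, 0.012, 0, 0, 0], [0.5, 0, 0, 0, -0.053, 0, 0.12], [0.5, 0, 0, 0, 0, 0, 0], [0.5, 0, 0, 0, 0, 0, 0]]

```text
t: 2.85
ee_pos: [0.4797, 0.1995, 0.3809]
ee_rot: [-3.055, -0.394, 0.019]
wrist_force: [-0.7, -0.1, 0.2]
gripper_width: 0.502
```

```bash
python3 look.py w2;python3 go.py -0.16 0.01 0.38
```

```text
2.85 [0.4797 0.1995 0.3809] tool x,y,z [[0.9673, 0.2536, -0.0044], [0.2528, -0.9655, -0.0625], [-0.0201, 0.0593, -0.998]] [-0.74 -0.1   0.24] 0.501921816836747
t 2.9 now reader [-148.9   -75.67] z 381.05
shift mm [ -0.59 -86.15   6.41] turn rad [-0.0618  0.0079  0.1218] F [0.8  0.3  0.29] w 0.5
```

View pics/w2.png

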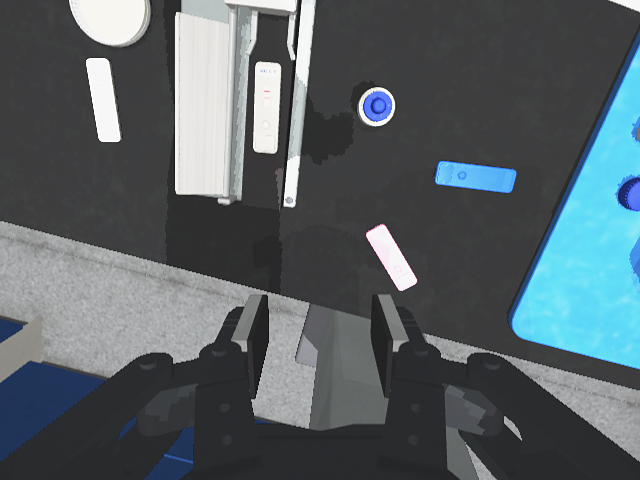

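```bash
python3 - <<'E'
from workcell import ctrl,cams
import cv2
s=ctrl.get_state();print(s["qpos"].round(3),s["effort"].round(1),s["wrist_force"])
cv2.imwrite("pics/s1.png",cams.camera("scene")["pixels"])
E
```

```text
[ 0.255  0.104 -0.288  1.183  0.062  3.141] [ -0.  -34.4  28.7   0.    0.2  -0. ] [0.79668321 0.29764717 0.28603523]
```

View pics/s1.png

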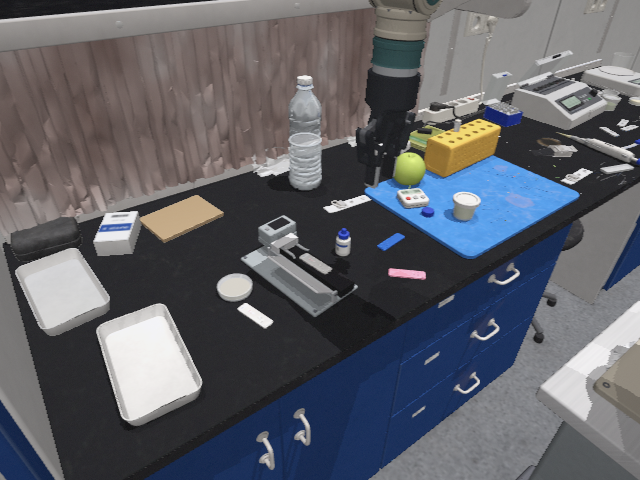

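The last joint is at its limit (3.14), so I turn the tool half a turn the other way.

step_arm:
  increments:
    - [[0.5, 0, 0, 0, 0, 0, -0.15], [0.5, 0, 0, 0, 0, 0, -0.15], [0.5, 0, 0, 0, 0, 0, -0.15], [0.5, 0, 0, 0, 0, 0, -0.15], [0.5, 0, 0, 0, 0, 0, -0.15], [0.5, 0, 0, 0, 0, 0, -0.15], [0.5, 0, 0, 0, 0, 0, -0.15], [0.5, 0, 0, 0, 0, 0, -0.15], [0.5, 0, 0, 0, 0, 0, -0.15], [0.5, 0, 0, 0, 0, 0, -0.15], [0.5, 0, 0, 0, 0, 0, -0.15], [0.5, 0, 0, 0, 0, 0, -0.15]]

```text
t: 4.15
ee_pos: [0.4791, 0.2056, 0.3839]
ee_rot: [-1.59, -2.655, -0.073]
wrist_force: [-0.3, -1.0, -0.0]
gripper_width: 0.501
```

step_arm:
  increments:
    - [[0.5, 0, 0, 0, 0, 0, -0.15], [0.5, 0, 0, 0, 0, 0, -0.15], [0.5, 0, 0, 0, 0, 0, -0.15], [0.5, 0, 0, 0, 0, 0, -0.15], [0.5, 0, 0, 0, 0, 0, -0.15], [0.5, 0, 0, 0, 0, 0, -0.15], [0.5, 0, 0, 0, 0, 0, -0.15], [0.5, 0, 0, 0, 0, 0, -0.15]]

```text
t: 4.95
ee_pos: [0.4786, 0.2098, 0.3858]
ee_rot: [0.189, -3.125, -0.107]
wrist_force: [-0.3, 0.8, 0.2]
gripper_width: 0.5
```

```bash
python3 go.py -0.10 0.03 0.36 180
```

```text
t 4.95 now reader [-148.72  -65.31] z 385.77
shift mm [-47.56  93.97  32.1 ] turn rad [ 0.0689 -0.0042 -0.0136] F [-0.31  0.84  0.16] w 0.5
```

step_arm:
  increments:
    - [[0.5, 0, 0, 0, 0.069, -0.004, -0.014], [0.5, -0.016, 0.03, 0.01, 0, 0, 0], [0.5, -0.016, 0.03, 0.01, 0, 0, 0], [0.5, -0.016, 0.03, 0.01, 0, 0, 0], [0.5, 0, 0, 0, 0, 0, 0], [0.5, 0, 0, 0, 0, 0, 0]]

```text
t: 5.55
ee_pos: [0.5145, 0.3114, 0.3565]
ee_rot: [-0.222, 3.129, -0.001]
wrist_force: [-0.0, 0.2, 0.5]
gripper_width: 0.499
```

```bash
python3 look.py w3;python3 go.py -0.10 0.03 0.36 180
```

```text
5.55 [0.5145 0.3114 0.3565] tool x,y,z [[-0.99, -0.141, -0.0042], [-0.141, 0.99, -0.0007], [0.0043, -0.0001, -1.0]] [-0.    0.2   0.52] 0.4993468163519924
t 5.6 now reader [-99.6  30.4] z 356.48
shift mm [ 0.39 -0.4  -3.52] turn rad [-0.0003  0.0044  0.0067] F [-0.18  0.76  0.57] w 0.498
```

View pics/w3.png

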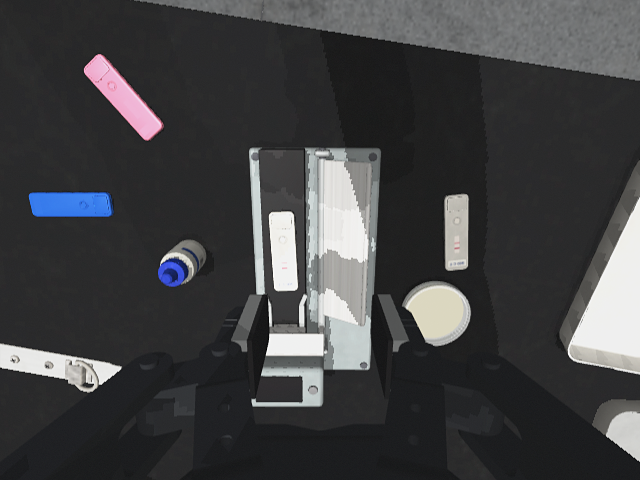

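The wrist view is clear. The cassette is at (283,250), the lane's front at row 150, the guides at (270..305,300) and the paddle at (345,240). I measure the poses from it.

```bash
python3 - <<'E'
import cv2
a=cv2.imread("pics/w3.png");cv2.imwrite("pics/w3c.png",cv2.resize(a[140:340,230:400],None,fx=3,fy=3,interpolation=cv2.INTER_CUBIC))
E
```

```text
(no output)
```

View pics/w3c.png

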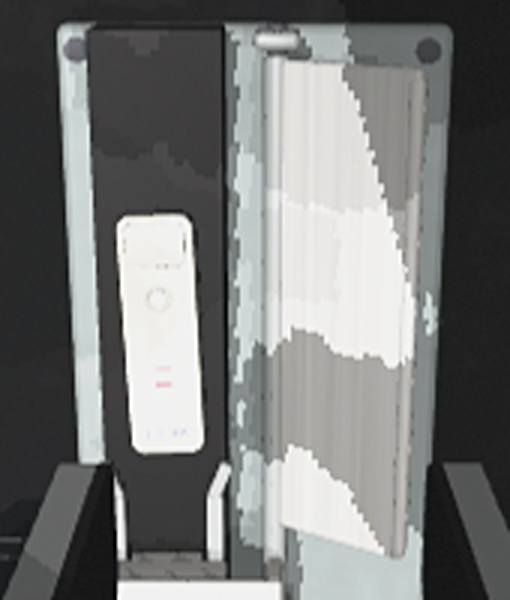

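```bash
python3 - <<'E'
from h import *
import pickle,json
s,c=pickle.load(open("pics/w3.pkl","rb"));T=toolT(s)@c["hand_eye"]
f=lambda L:np.array([230,140])+(np.array(L,float)+.0)/3
def pr(n,L,z):
    P=onz(c,T,f(L),z);print(n,(P[:,:2]*1000).round(1).tolist());return P
lr=pr("lane right",[(88,30),(104,460)],.024);ll=pr("lane left",[(224,28),(230,462)],.024)
pl=pr("plate left",[(452,27),(425,560)],.008);prr=pr("plate right",[(58,27),(77,420)],.008)
for P in(lr,ll,pl,prr):
    d=P[1]-P[0];print("yaw",np.degrees(np.arctan2(d[1],d[0])))
fr=(lr[0]+ll[0])/2;print("front",fr, "width",np.linalg.norm(lr[0]-ll[0]))
pd=pr("paddle near",[(283,60),(425,70)],.024)
C=pr("cassette",[(117,216),(190,213),(131,452),(203,452)],.029)
print("cass c",C.mean(0),"yaw",[np.degrees(np.arctan2(*(C[b]-C[a])[[1,0]])) for a,b in((0,2),(1,3))],np.linalg.norm(C[2]-C[0]))
# flap white band front edge & rail starts
pr("flare start",[(112,480),(230,463)],.028)
for yaw in (7.5,8.0,8.5):
    a=np.radians(yaw);E=np.array([[np.cos(a),-np.sin(a)],[np.sin(a),np.cos(a)]])
    o=fr[:2]-E@[-.155,0];rel=lambda P:((P[:,:2]-o)@E*1000).round(1).tolist()
    print(yaw,o,rel(C.mean(0)[None]),rel(lr),rel(ll),rel(pl),rel(prr),rel(pd))
E
```

```text
lane right [[465.9, 256.2], [587.2, 272.3]]
lane left [[460.4, 291.1], [582.6, 308.8]]
plate left [[452.4, 352.3], [615.3, 375.0]]
plate right [[467.6, 245.7], [582.9, 261.4]]
yaw 7.576357340016573
yaw 8.27136523163622
yaw 7.946399306438005
yaw 7.77694171791009
front [0.46311128 0.27361933 0.024     ] width 0.03532015850293009
paddle near [[466.3, 307.4], [463.5, 344.7]]
cassette [[512.8, 269.2], [509.2, 288.5], [581.1, 280.2], [578.2, 300.6]]
cass c [0.54531304 0.28460182 0.029     ] yaw [np.float64(9.15018880550362), np.float64(9.987310419880068)] 0.06923843814879847
flare start [[591.2, 275.6], [581.0, 308.8]]
7.5 [0.61678523 0.29385089] [[-72.1, 0.2]] [[-154.6, -17.7], [-32.2, -17.5]] [[-155.4, 17.7], [-31.9, 19.3]] [[-155.4, 79.4], [9.1, 80.6]] [[-154.2, -28.3], [-37.8, -27.7]] [[-147.5, 33.1], [-145.3, 70.4]]
8.0 [0.61660283 0.29519116] [[-72.1, -0.6]] [[-154.7, -17.7], [-32.3, -18.6]] [[-155.3, 17.7], [-31.8, 18.2]] [[-154.7, 79.4], [9.8, 79.2]] [[-154.4, -28.3], [-38.1, -28.8]] [[-147.2, 33.0], [-144.7, 70.3]]
8.5 [0.61640874 0.29652979] [[-72.1, -1.3]] [[-154.9, -17.7], [-32.5, -19.6]] [[-155.1, 17.7], [-31.6, 17.2]] [[-154.0, 79.4], [10.5, 77.8]] [[-154.7, -28.3], [-38.3, -29.8]] [[-146.9, 33.0], [-144.1, 70.2]]
```

```bash
echo '{"o":[0.6167,0.2949],"yaw":7.9}'>reader.json; python3 - <<'E'
from h import *
import pickle
s,c=pickle.load(open("pics/w3.pkl","rb"));T=c["hand_eye"]
a=c["pixels"][280:400,190:450];cv2.imwrite("pics/fin.png",cv2.resize(a,None,fx=3,fy=3,interpolation=cv2.INTER_CUBIC))
for uv in((246,296),(268,296),(247,394),(372,296),(394,296)):
  for z in(.160,.171):print(uv,z,(onz(c,T,[uv],z)*1000).round(1))
E
```

```text
(246, 296) 0.16 [[ 14.9 -28.4 160. ]]
(246, 296) 0.171 [[  9.7 -30.7 171. ]]
(268, 296) 0.16 [[ 14.9 -20.2 160. ]]
(268, 296) 0.171 [[  9.7 -21.8 171. ]]
(247, 394) 0.16 [[-29.1 -30.5 160. ]]
(247, 394) 0.171 [[-38.1 -33.  171. ]]
(372, 296) 0.16 [[ 14.9  18.8 160. ]]
(372, 296) 0.171 [[  9.7  20.5 171. ]]
(394, 296) 0.16 [[ 14.9  27.  160. ]]
(394, 296) 0.171 [[  9.7  29.4 171. ]]
```

View pics/fin.png

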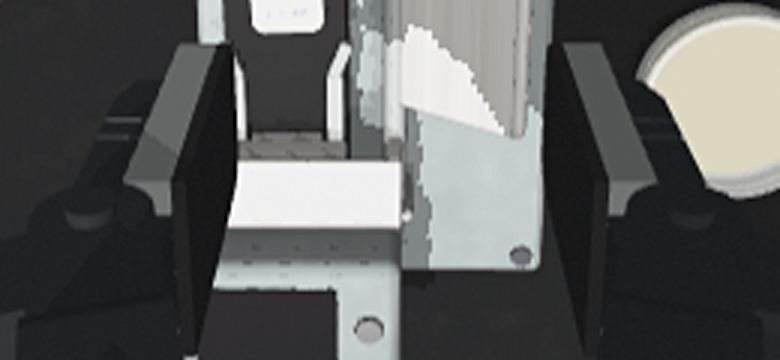

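```bash
python3 go.py -0.125 0.0295 0.25 180
```

```text
t 5.6 now reader [-99.07  30.18] z 356.48
shift mm [ 26.4   -0.57 106.37] turn rad [-0.0003  0.0044  0.0032] F [-0.18  0.76  0.57] w 0.498
```

step_arm:
  increments:
    - [[0.42, 0.009, 0, 0.03, 0, 0.004, 0.003], [0.42, 0.009, 0, 0.03, 0, 0, 0], [0.42, 0.009, 0, 0.03, 0, 0, 0], [0.42, 0, 0, 0.015, 0, 0, 0], [0.42, 0, 0, 0, 0, 0, 0], [0.42, 0, 0, 0, 0, 0, 0]]

```text
t: 6.2
ee_pos: [0.4872, 0.304, 0.2535]
ee_rot: [-0.21, 3.128, 0.003]
wrist_force: [-0.4, 0.7, 0.7]
gripper_width: 0.581
```

```bash
python3 look.py w4;python3 go.py -0.125 0.0295 0.225 180
```

```text
6.2 [0.4872 0.304  0.2535] tool x,y,z [[-0.991, -0.1339, -0.0071], [-0.1339, 0.991, 0.0014], [0.0069, 0.0024, -1.0]] [-0.4   0.67  0.65] 0.5811816792216069
t 6.25 now reader [-126.9    26.87] z 253.68
shift mm [-1.68  2.59 28.7 ] turn rad [ 0.0015  0.0074 -0.0037] F [-0.27 -0.42 -0.03] w 0.574
```

View pics/w4.png

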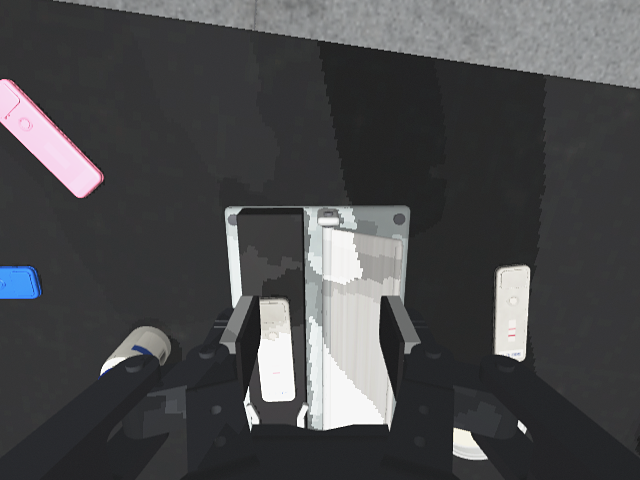

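step_arm:
  increments:
    - [[0.42, -0.001, 0.002, 0.015, 0.001, 0.007, -0.004], [0.42, 0, 0, 0.014, 0, 0, 0], [0.42, 0, 0, 0, 0, 0, 0]]

```text
t: 6.55
ee_pos: [0.4903, 0.3068, 0.226]
ee_rot: [-0.216, 3.128, 0.005]
wrist_force: [-1.0, -0.4, -0.6]
gripper_width: 0.578
```

```bash
python3 look.py w5;python3 go.py -0.125 0.0295 0.20 180;python3 - <<'E'
import cv2
a=cv2.imread("pics/w5.png");cv2.imwrite("pics/w5c.png",cv2.resize(a[200:450,190:450],None,fx=2.4,fy=2.4,interpolation=cv2.INTER_CUBIC))
E
```

```text
6.55 [0.4903 0.3068 0.226 ] tool x,y,z [[-0.9905, -0.1374, -0.0066], [-0.1374, 0.9905, 0.0025], [0.0062, 0.0034, -1.0]] [-0.96 -0.42 -0.56] 0.5775606579700289
t 6.6 now reader [-123.2    29.36] z 226.79
shift mm [ 2.    0.07 26.77] turn rad [ 0.0029  0.0076 -0.    ] F [ 1.17  0.36 -0.01] w 0.584
```

View pics/w5c.png

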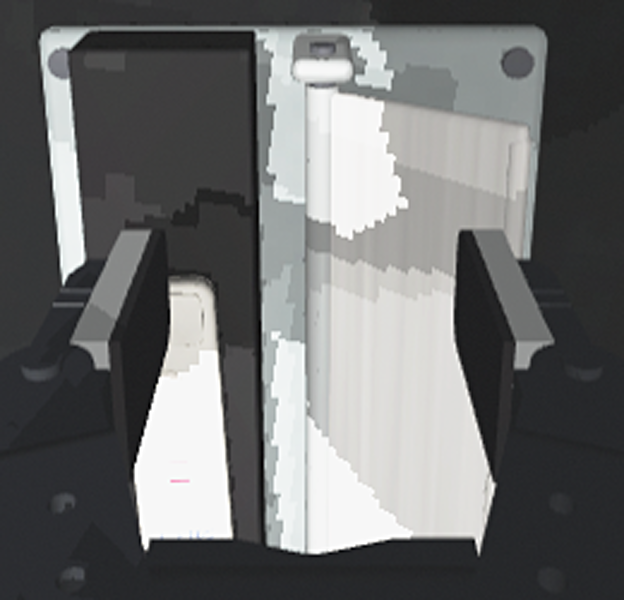

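```bash
cat > rel.py <<'E'
import sys,pickle,json
from h import *
def load(n):
    s,c=pickle.load(open(f"pics/{n}.pkl","rb"));return s,c,toolT(s)@c["hand_eye"]
rd=json.load(open("reader.json"));a=np.radians(rd["yaw"]);E=np.array([[np.cos(a),-np.sin(a)],[np.sin(a),np.cos(a)]])
def rr(P): P=np.atleast_2d(P);return (np.c_[(P[:,:2]-rd["o"])@E,P[:,2]]*1000).round(1)
E
python3 - <<'E'
from rel import *
s,c,T=load("w5")
print("tail",rr(onz(c,T,[(190+190/2.4,200+279/2.4)],.029)),"lane front",rr(onz(c,T,[(190+75/2.4,200+49/2.4),(190+252/2.4,200+50/2.4)],.024)))
t=toolT(s)
for p in((-.011,-.0305,.1696),(.011,-.0305,.1696),(-.011,.0305,.1696)):print(rr(t[:3,:3]@p+t[:3,3]))
print("tip edge",onz(c,c["hand_eye"],[(190+122/2.4,200+231/2.4),(190+166/2.4,200+231/2.4),(190+459/2.4,200+231/2.4),(190+500/2.4,200+231/2.4)],.1696)*1000)
E
```

```text
tail [[-108.6    4.2   29. ]] lane front [[-155.8  -16.9   24. ]
 [-155.6   17.5   24. ]]
[[-111.5   -0.9   56.4]]
[[-133.5   -0.9   56.3]]
[[-111.5   60.1   56.6]]
tip edge [[ 10.20521732 -32.53880616 169.6       ]
 [ 10.20551691 -25.15850665 169.6       ]
 [ 10.2075127   24.00832792 169.6       ]
 [ 10.20779209  30.89120764 169.6       ]]
```

step_arm:
  increments:
    - [[0.42, 0.004, -0.0015, 0.005, 0.003, 0.008, 0], [0.42, 0, 0, 0.005, 0, 0, 0], [0.42, 0, 0, 0, 0, 0, 0]]

```text
t: 6.9
ee_pos: [0.487, 0.3051, 0.2163]
ee_rot: [0.217, -3.134, 0.0]
wrist_force: [0.3, -0.3, -0.0]
gripper_width: 0.588
```

```bash
python3 go.py -0.127 0.028 0.1956 180
```

```text
t 6.9 now reader [-127.06   27.96] z 216.29
shift mm [-0.06  0.04 20.69] turn rad [-0.0001 -0.0004  0.0001] F [ 0.26 -0.25 -0.03] w 0.588
```

step_arm:
  increments:
    - [[0.42, 0, 0, 0.004, 0, 0, 0], [0.42, 0, 0, 0.004, 0, 0, 0], [0.42, 0, 0, 0.004, 0, 0, 0], [0.42, 0, 0, 0.004, 0, 0, 0], [0.42, 0, 0, 0, 0, 0, 0]]

```text
t: 7.4
ee_pos: [0.4879, 0.3063, 0.2008]
ee_rot: [-0.218, 3.132, 0.006]
wrist_force: [-0.1, -0.5, 1.9]
gripper_width: 0.58
```

```bash
python3 look.py w6;python3 go.py -0.127 0.028 0.1956 180;python3 - <<'E'
import cv2
from workcell import cams
a=cv2.imread("pics/w6.png");cv2.imwrite("pics/w6c.png",cv2.resize(a[200:450,190:450],None,fx=2.4,fy=2.4,interpolation=cv2.INTER_CUBIC))
a=cams.camera("scene")["pixels"];cv2.imwrite("pics/s6.png",cv2.resize(a[185:325,205:365],None,fx=4.2,fy=4.2,interpolation=cv2.INTER_CUBIC))
E
```

```text
7.4 [0.4879 0.3063 0.2008] tool x,y,z [[-0.9904, -0.1383, -0.0028], [-0.1383, 0.9904, 0.0034], [0.0023, 0.0037, -1.0]] [-0.09 -0.45  1.9 ] 0.580305877760087
t 7.45 now reader [-126.     28.89] z 200.93
shift mm [ 1.01 -0.91  5.32] turn rad [0.0031 0.0027 0.0008] F [-0.33  0.85  1.89] w 0.583
```

View pics/w6c.png

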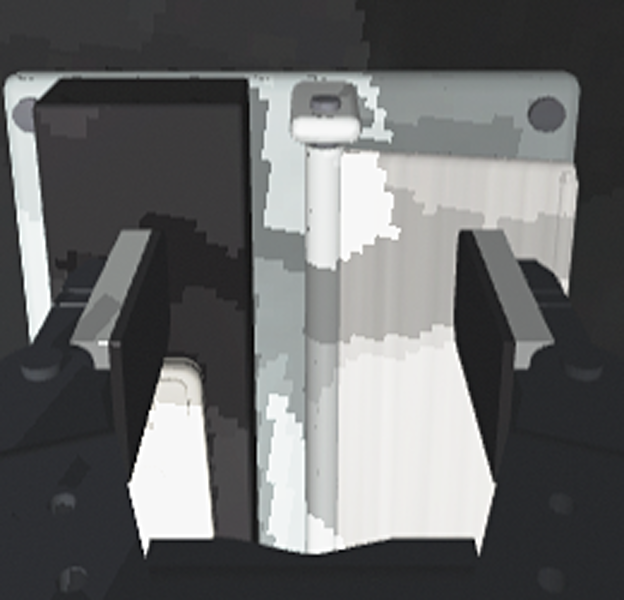

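View pics/s6.png

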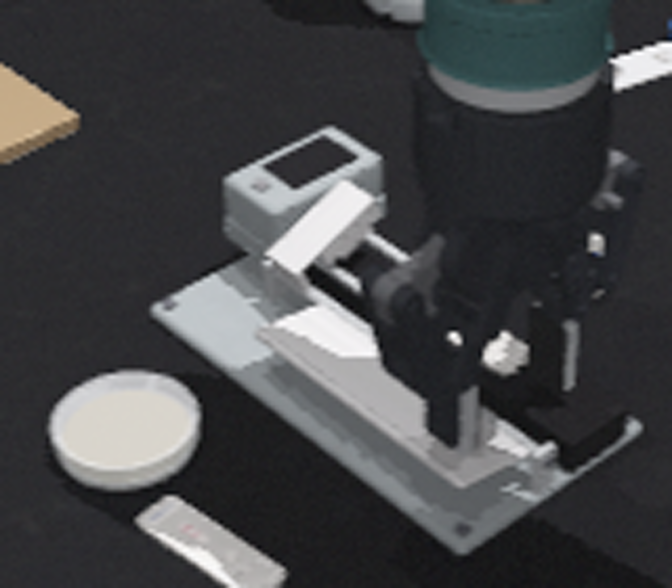

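step_arm:
  increments:
    - [[0.42, 0.001, -0.001, 0.003, 0.003, 0.003, 0], [0.42, 0, 0, 0.002, 0, 0, 0], [0.42, 0, 0, 0, 0, 0, 0]]

```text
t: 7.8
ee_pos: [0.4877, 0.3055, 0.1966]
ee_rot: [-0.218, 3.133, 0.003]
wrist_force: [-0.7, 0.2, 2.5]
gripper_width: 0.581
```

```bash
python3 go.py -0.127 0.028 0.1956 180
```

```text
t 7.8 now reader [-126.33   28.27] z 196.61
shift mm [ 0.67 -0.27  1.01] turn rad [0.0016 0.0016 0.0009] F [-0.67  0.24  2.48] w 0.581
```

step_arm:
  increments:
    - [[0.42, 0, 0, 0.001, 0, 0, 0]]

```text
t: 7.9
ee_pos: [0.4877, 0.3056, 0.1957]
ee_rot: [-0.218, 3.132, 0.003]
wrist_force: [-1.1, 1.3, 4.6]
gripper_width: 0.58
```

step_arm:
  increments:
    - [[0.42, 0, 0, 0.001, 0, 0, 0]]

```text
t: 8.0
ee_pos: [0.4877, 0.3056, 0.1948]
ee_rot: [-0.218, 3.132, 0.003]
wrist_force: [-1.2, 1.0, 4.2]
gripper_width: 0.583
```

step_arm:
  increments:
    - [[0.42, 0, 0, 0.001, 0, 0, 0]]

```text
t: 8.1
ee_pos: [0.4877, 0.3056, 0.1945]
ee_rot: [-0.218, 3.133, 0.003]
wrist_force: [-3.0, 0.2, 12.4]
gripper_width: 0.579
```

step_arm:
  increments:
    - [[0.42, 0, 0, 0.001, 0, 0, 0]]

```text
t: 8.2
ee_pos: [0.4877, 0.3057, 0.1944]
ee_rot: [-0.218, 3.133, 0.002]
wrist_force: [-3.7, 0.1, 12.6]
gripper_width: 0.58
```

step_arm:
  increments:
    - [[0.42, 0, 0, -0.002, 0, 0, 0], [0.42, 0, 0, 0, 0, 0, 0]]

```text
t: 8.4
ee_pos: [0.4877, 0.3056, 0.1969]
ee_rot: [-0.218, 3.132, 0.002]
wrist_force: [-1.4, 0.6, 3.2]
gripper_width: 0.584
```

```bash
python3 go.py -0.127 0.0275 0.1961 180
```

```text
t 8.4 now reader [-126.33   28.35] z 196.88
shift mm [ 0.67 -0.85  0.78] turn rad [0.001  0.0018 0.0011] F [-1.38  0.61  3.24] w 0.584
```

step_arm:
  increments:
    - [[0.42, -0.003, -0.0008, 0.0008, 0, 0, 0], [0.42, -0.003, 0, 0, 0, 0, 0], [0.42, -0.003, 0, 0, 0, 0, 0], [0.42, -0.003, 0, 0, 0, 0, 0], [0.42, -0.003, 0, 0, 0, 0, 0], [0.42, -0.003, 0, 0, 0, 0, 0], [0.42, 0, 0, 0, 0, 0, 0]]

```text
t: 9.1
ee_pos: [0.5001, 0.3059, 0.1947]
ee_rot: [0.218, -3.114, 0.002]
wrist_force: [-0.3, 0.4, 3.4]
gripper_width: 0.578
```

```bash
python3 look.py w7;python3 go.py -0.10 0.0275 0.1961 180;python3 - <<'E'
import cv2
from workcell import cams
a=cv2.imread("pics/w7.png");b=cv2.resize(a[260:420,220:420],None,fx=4,fy=4,interpolation=cv2.INTER_CUBIC)[:500,:800];cv2.imwrite("pics/w7c.png",b)
a=cams.camera("top")["pixels"];cv2.imwrite("pics/t7.png",cv2.resize(a[130:310,220:380],None,fx=3.3,fy=3.3,interpolation=cv2.INTER_CUBIC))
E
```

```text
9.1 [0.5001 0.3059 0.1947] tool x,y,z [[-0.9901, -0.1391, 0.0203], [-0.1391, 0.9903, 0.0001], [-0.0201, -0.0027, -0.9998]] [-0.25  0.37  3.42] 0.5778591335095098
t 9.15 now reader [-113.94   26.96] z 194.63
shift mm [-13.91   0.52  -1.75] turn rad [ 0.0001 -0.02    0.0018] F [-3.16 -1.    4.79] w 0.578
```

View pics/w7c.png

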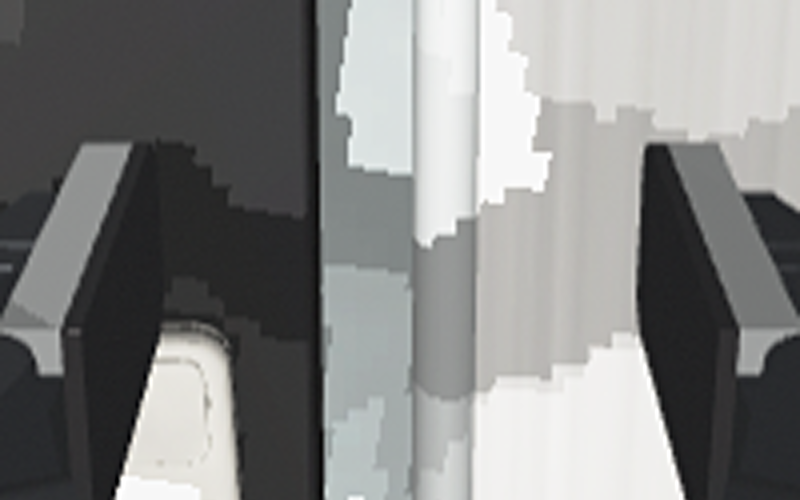

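View pics/t7.png

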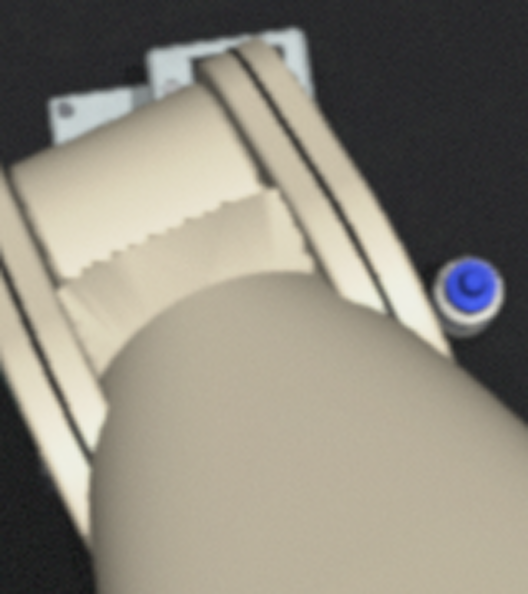

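step_arm:
  increments:
    - [[0.42, 0, 0.0005, -0.0018, 0, -0.01, 0.001], [0.42, 0, 0, 0, 0, -0.01, 0.001], [0.42, 0, 0, 0, 0, 0, 0]]

```text
t: 9.5
ee_pos: [0.5001, 0.3061, 0.1958]
ee_rot: [-0.215, 3.134, -0.001]
wrist_force: [-3.0, 0.3, 3.4]
gripper_width: 0.582
```

```bash
python3 go.py -0.10 0.0275 0.1963 180
```

```text
t 9.5 now reader [-113.94   27.15] z 195.82
shift mm [-13.94   0.35  -0.47] turn rad [-0.0007  0.0004 -0.0006] F [-2.98  0.29  3.42] w 0.582
```

step_arm:
  increments:
    - [[0.42, -0.004, 0.0003, -0.0006, 0, -0.003, 0], [0.42, -0.004, 0, -0.0003, 0, -0.003, 0], [0.42, -0.004, 0, -0.0003, 0, -0.003, 0], [0.42, -0.004, 0, -0.0003, 0, -0.003, 0]]

```text
t: 9.9
ee_pos: [0.5164, 0.3084, 0.1968]
ee_rot: [-0.215, 3.122, -0.002]
wrist_force: [-2.3, -1.1, 3.2]
gripper_width: 0.578
```

```bash
python3 go.py -0.10 0.0275 0.1963 180
```

```text
t 9.9 now reader [-97.45  27.15] z 196.83
shift mm [2.56 0.35 0.5 ] turn rad [-0.002   0.012  -0.0005] F [-2.34 -1.07  3.19] w 0.578
```

step_arm:
  increments:
    - [[0.42, -0.004, 0.0003, 0.0006, -0.001, 0.006, 0], [0.42, -0.004, 0, 0, 0, 0, 0], [0.42, -0.004, 0, 0, 0, 0, 0]]

```text
t: 10.2
ee_pos: [0.5293, 0.3103, 0.1968]
ee_rot: [-0.215, 3.13, -0.002]
wrist_force: [-3.3, -0.5, 4.0]
gripper_width: 0.581
```

```bash
python3 go.py -0.10 0.0275 0.1963 180; python3 look.py w8; python3 - <<'E'
import cv2
from workcell import cams
a=cv2.imread("pics/w8.png");b=cv2.resize(a[260:420,220:420],None,fx=4,fy=4,interpolation=cv2.INTER_CUBIC)[:500,:800];cv2.imwrite("pics/w8c.png",b)
a=cams.camera("scene")["pixels"];cv2.imwrite("pics/s8.png",cv2.resize(a[185:325,205:365],None,fx=4.2,fy=4.2,interpolation=cv2.INTER_CUBIC))
E
```

```text
t 10.2 now reader [-84.44  27.29] z 196.77
shift mm [15.57  0.19  0.4 ] turn rad [-0.0014  0.0043 -0.001 ] F [-3.27 -0.48  4.01] w 0.581
10.2 [0.5293 0.3103 0.1968] tool x,y,z [[-0.9906, -0.1365, -0.0043], [-0.1365, 0.9906, -0.0014], [0.0045, -0.0008, -1.0]] [-3.27 -0.48  4.01] 0.581273492161994
```

View pics/w8c.png

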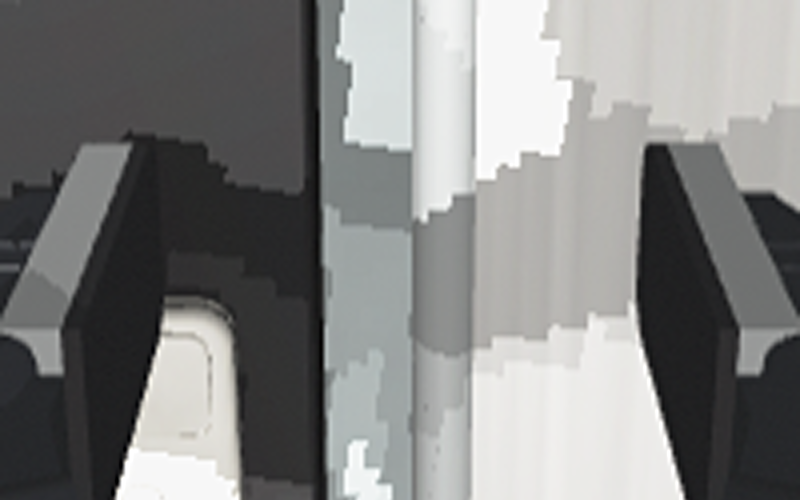

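View pics/s8.png

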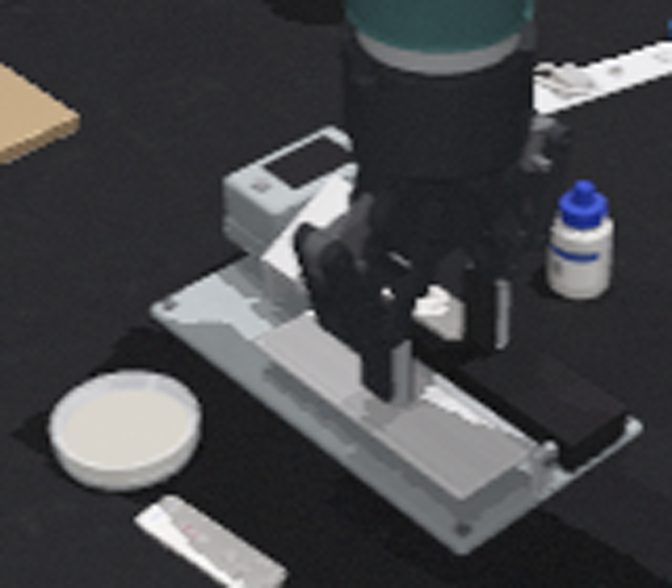

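```bash
python3 - <<'E'
from rel import *
s,c,T=load("w8")
f=lambda L:np.array([220,260])+np.array(L,float)/4
print("tail",rr(onz(c,T,f([(190,301)]),.029)),"left edge",rr(onz(c,T,f([(237,360),(240,450)]),.029)),"lane left edge",rr(onz(c,T,f([(307,50),(321,400)]),.024)))
t=toolT(s);print(rr(t[:3,:3]@[-.011,-.028,.1705]+t[:3,3]))
E
```

```text
tail [[-77.2   4.8  29. ]] left edge [[-70.2   9.4  29. ]
 [-59.2   9.4  29. ]] lane left edge [[-102.9   17.    24. ]
 [ -61.8   17.8   24. ]]
[[-72.7  -1.   26.4]]
```

step_arm:
  increments:
    - [[0.42, -0.004, 0.0002, 0.0004, 0, 0.003, 0], [0.42, -0.004, 0, 0, 0, -0.002, 0], [0.42, -0.004, 0, 0, 0, -0.002, 0], [0.42, -0.004, 0, 0, 0, -0.002, 0]]

```text
t: 10.7
ee_pos: [0.5456, 0.3127, 0.1966]
ee_rot: [-0.214, 3.129, -0.002]
wrist_force: [-2.4, -1.4, 4.9]
gripper_width: 0.576
```

```bash
python3 go.py -0.06 0.0275 0.1964 180
```

```text
t 10.7 now reader [-67.99  27.43] z 196.64
shift mm [-7.98  0.08  0.28] turn rad [-0.0016  0.0052 -0.0012] F [-2.43 -1.39  4.91] w 0.576
```

step_arm:
  increments:
    - [[0.42, -0.004, 0, 0.0002, -0.001, 0.003, -0.001], [0.42, -0.004, 0, 0, 0, -0.002, 0], [0.42, -0.004, 0, 0, 0, -0.002, 0], [0.42, -0.004, 0, 0, 0, -0.002, 0]]

```text
t: 11.1
ee_pos: [0.5618, 0.315, 0.1967]
ee_rot: [-0.216, 3.129, -0.001]
wrist_force: [-3.0, -0.0, 4.9]
gripper_width: 0.579
```

```bash
python3 go.py -0.035 0.0275 0.1964 180; python3 look.py w9; python3 - <<'E'
import cv2
a=cv2.imread("pics/w9.png");b=cv2.resize(a[260:420,220:420],None,fx=4,fy=4,interpolation=cv2.INTER_CUBIC)[:500,:800];cv2.imwrite("pics/w9c.png",b)
E
```

```text
t 11.1 now reader [-51.6   27.43] z 196.67
shift mm [-16.6    0.06   0.36] turn rad [-0.0009  0.0052  0.0001] F [-3.04 -0.05  4.88] w 0.579
11.1 [0.5618 0.315  0.1967] tool x,y,z [[-0.9905, -0.1376, -0.0052], [-0.1376, 0.9905, -0.0009], [0.0053, -0.0001, -1.0]] [-3.04 -0.05  4.88] 0.5786706407751124
```

View pics/w9c.png

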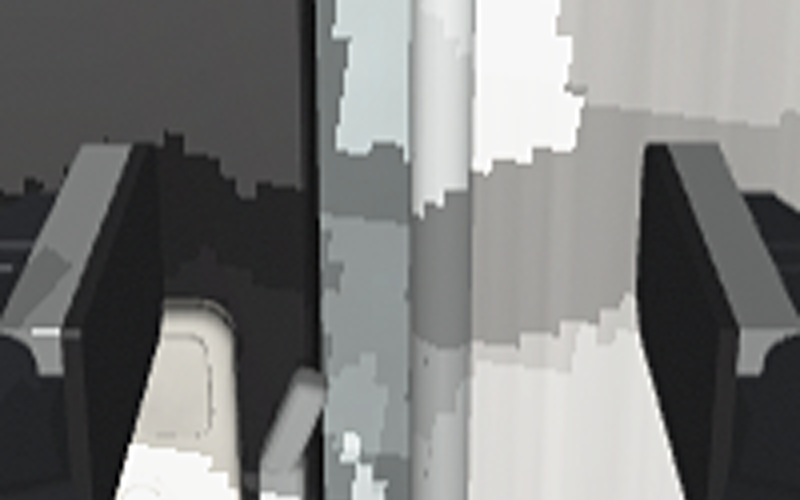

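step_arm:
  increments:
    - [[0.42, -0.004, 0, 0.0002, -0.001, 0.003, 0], [0.42, -0.004, 0, 0, 0, -0.002, 0], [0.42, -0.004, 0, 0, 0, -0.002, 0]]

```text
t: 11.45
ee_pos: [0.5745, 0.3167, 0.1967]
ee_rot: [-0.216, 3.129, 0.001]
wrist_force: [-2.9, -0.1, 4.3]
gripper_width: 0.581
```

step_arm:
  increments:
    - [[0.42, -0.002, 0, 0.0002, 0, 0, 0], [0.42, -0.002, 0, 0, 0, 0, 0]]

```text
t: 11.65
ee_pos: [0.5778, 0.3171, 0.1964]
ee_rot: [-0.216, 3.133, 0.001]
wrist_force: [-8.6, -1.2, 9.4]
gripper_width: 0.582
```

```bash
python3 go.py -0.035 0.0275 0.1964 180
```

```text
t 11.65 now reader [-35.53  27.36] z 196.42
shift mm [-0.53  0.14  0.02] turn rad [ 0.0003  0.0009 -0.0001] F [-8.6  -1.23  9.41] w 0.582
```

```bash
python3 look.py w10; python3 - <<'E'
import cv2
from workcell import cams
a=cv2.imread("pics/w10.png");b=cv2.resize(a[260:420,220:420],None,fx=4,fy=4,interpolation=cv2.INTER_CUBIC)[:500,:800];cv2.imwrite("pics/w10c.png",b)
a=cams.camera("scene")["pixels"];cv2.imwrite("pics/s10.png",cv2.resize(a[185:325,205:365],None,fx=4.2,fy=4.2,interpolation=cv2.INTER_CUBIC))
from rel import *
s,c,T=load("w10")
E
```

```text
11.65 [0.5778 0.3171 0.1964] tool x,y,z [[-0.9905, -0.1373, -0.0009], [-0.1373, 0.9905, 0.0003], [0.0009, 0.0004, -1.0]] [-8.6  -1.23  9.41] 0.5817217840990252
```

View pics/w10c.png

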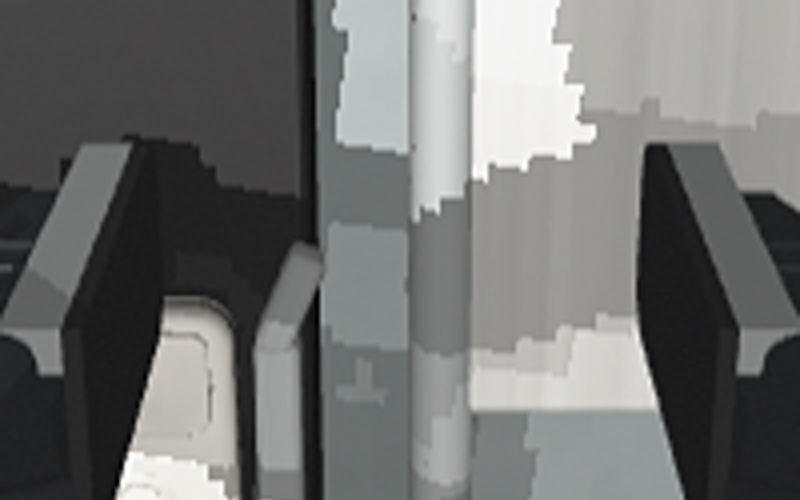

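View pics/s10.png

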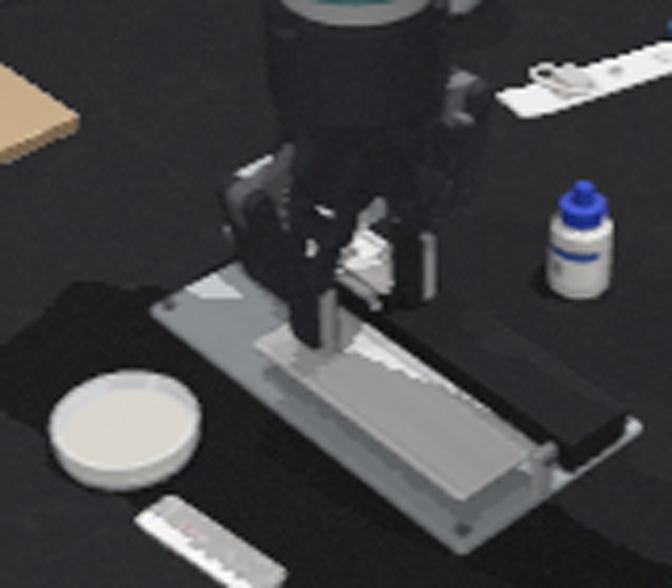

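```bash
python3 - <<'E'
from rel import *
s,c,T=load("w10")
f=lambda L:np.array([220,260])+np.array(L,float)/4
print("tail",rr(onz(c,T,f([(190,299)]),.029)),"flare/rail",rr(onz(c,T,f([(312,246),(265,327)]),.028)),"left edge",rr(onz(c,T,f([(237,360),(240,450)]),.029)))
E
python3 go.py -0.035 0.0275 0.1964 180
```

```text
tail [[-29.3   5.2  29. ]] flare/rail [[-34.8  17.8  28. ]
 [-25.4  12.7  28. ]] left edge [[-22.1   9.8  29. ]
 [-11.1   9.8  29. ]]
t 11.75 now reader [-35.53  27.35] z 196.5
shift mm [-0.53  0.15  0.1 ] turn rad [ 0.0003  0.0011 -0.0004] F [-6.82 -1.05  7.95] w 0.583
```

step_arm:
  increments:
    - [[0.42, -0.0015, 0, 0, 0, 0, 0], [0.42, -0.0005, 0, 0, 0, 0, 0]]

```text
t: 11.95
ee_pos: [0.5784, 0.3172, 0.1967]
ee_rot: [0.214, -3.131, 0.0]
wrist_force: [-3.3, -0.5, 5.5]
gripper_width: 0.585
```

step_arm:
  increments:
    - [[0.42, -0.002, 0, 0, 0, 0, 0]]

```text
t: 12.05
ee_pos: [0.5792, 0.3173, 0.1966]
ee_rot: [0.214, -3.127, 0.001]
wrist_force: [-8.5, -0.5, 8.9]
gripper_width: 0.579
```

step_arm:
  increments:
    - [[0.42, -0.002, 0, 0, 0, 0, 0]]

```text
t: 12.15
ee_pos: [0.5799, 0.3174, 0.1965]
ee_rot: [0.213, -3.123, 0.001]
wrist_force: [-8.0, -0.4, 8.9]
gripper_width: 0.581
```

```bash
python3 look.py w11; python3 go.py -0.035 0.0275 0.1964 180; python3 - <<'E'
import cv2
a=cv2.imread("pics/w11.png");b=cv2.resize(a[260:420,220:420],None,fx=4,fy=4,interpolation=cv2.INTER_CUBIC)[:500,:800];cv2.imwrite("pics/w11c.png",b)
E
```

```text
12.15 [0.5799 0.3174 0.1965] tool x,y,z [[-0.9907, -0.1359, 0.0118], [-0.1359, 0.9907, 0.0002], [-0.0117, -0.0014, -0.9999]] [-7.96 -0.42  8.89] 0.5808018542131597
t 12.2 now reader [-33.3   27.39] z 196.54
shift mm [1.7  0.11 0.16] turn rad [ 0.0002 -0.0121 -0.0016] F [-7.67 -0.45  7.97] w 0.574
```

View pics/w11c.png

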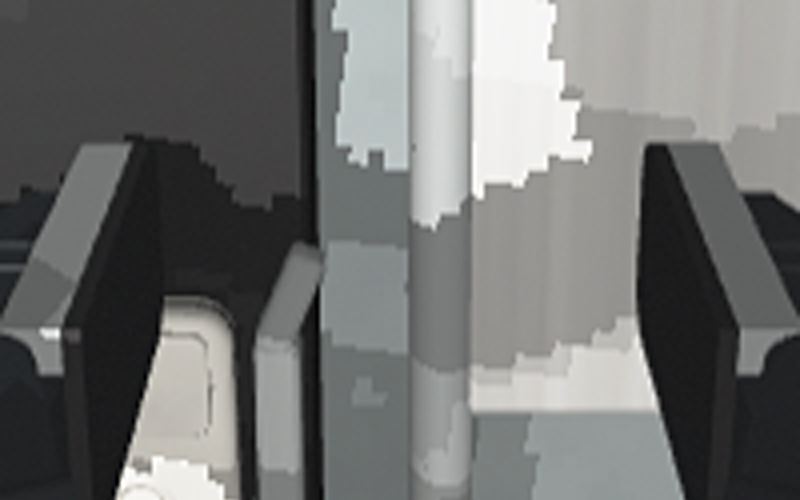

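step_arm:
  increments:
    - [[0.42, 0.003, 0, 0, 0, -0.006, 0], [0.42, 0.003, 0, 0, 0, -0.006, 0], [0.42, 0, 0, 0, 0, 0, 0]]

```text
t: 12.5
ee_pos: [0.5762, 0.3169, 0.1976]
ee_rot: [-0.212, 3.128, 0.001]
wrist_force: [-3.2, -0.2, 3.1]
gripper_width: 0.582
```

```bash
python3 look.py w12; python3 go.py -0.040 0.0275 0.25 180; python3 - <<'E'
import cv2
a=cv2.imread("pics/w12.png");b=cv2.resize(a[260:420,220:420],None,fx=4,fy=4,interpolation=cv2.INTER_CUBIC)[:500,:800];cv2.imwrite("pics/w12c.png",b)
E
```

```text
12.5 [0.5762 0.3169 0.1976] tool x,y,z [[-0.9908, -0.1349, -0.0068], [-0.135, 0.9909, 0.0002], [0.0067, 0.0011, -1.0]] [-3.23 -0.23  3.13] 0.5821488616363819
t 12.55 now reader [-37.08  27.4 ] z 197.46
shift mm [  2.58   0.11 -52.56] turn rad [ 0.0002  0.0064 -0.0026] F [-0.46  0.69  3.41] w 0.58
```

View pics/w12c.png

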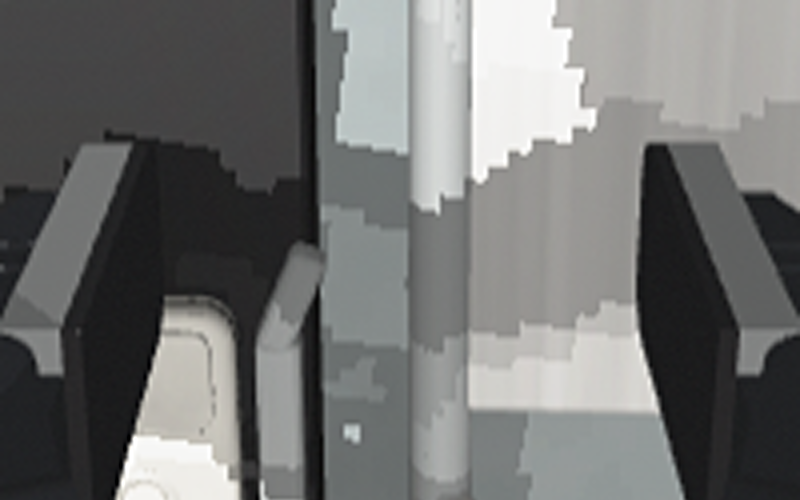

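step_arm:
  increments:
    - [[0.42, 0.003, 0, 0.0005, 0, 0.003, -0.001], [0.42, 0.003, 0, 0, 0, 0, 0], [0.42, 0, 0, 0, 0, 0, 0]]

```text
t: 12.85
ee_pos: [0.5722, 0.3165, 0.1978]
ee_rot: [-0.212, 3.125, 0.002]
wrist_force: [-1.3, -0.4, 2.5]
gripper_width: 0.578
```

```bash
python3 look.py w13; python3 go.py -0.040 0.0275 0.25 180; python3 - <<'E'
import cv2
a=cv2.imread("pics/w13.png");b=cv2.resize(a[260:420,220:420],None,fx=4,fy=4,interpolation=cv2.INTER_CUBIC)[:500,:800];cv2.imwrite("pics/w13c.png",b)
E
```

```text
12.85 [0.5722 0.3165 0.1978] tool x,y,z [[-0.9908, -0.135, -0.0094], [-0.135, 0.9908, 0.0009], [0.0091, 0.0022, -1.0]] [-1.3  -0.37  2.53] 0.5782544433474308
t 12.9 now reader [-41.08  27.49] z 197.68
shift mm [ -1.55   0.06 -52.3 ] turn rad [ 0.0009  0.0091 -0.0024] F [ 0.57 -0.99  2.65] w 0.583
```

View pics/w13c.png

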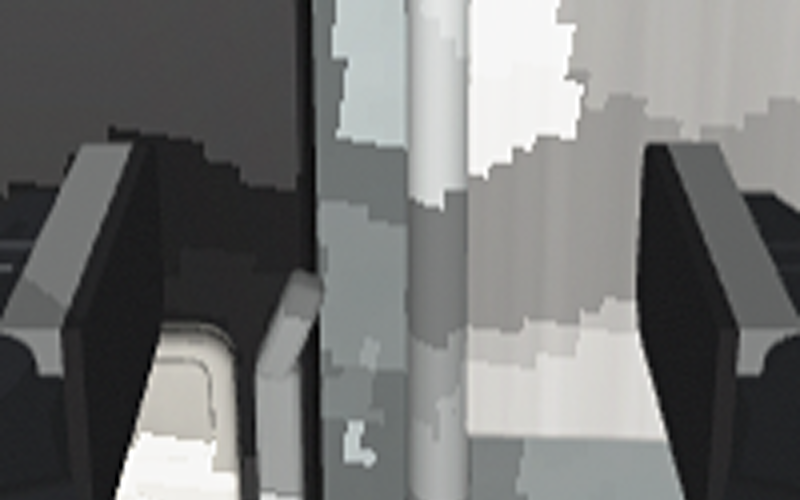

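The finger has separated: the tail stays with the rails at row 325. I now lift slowly so the flap closes.

step_arm:
  increments:
    - [[0.42, 0.001, 0, -0.004, 0, 0.003, 0], [0.42, 0, 0, -0.004, 0, 0, 0], [0.42, 0, 0, -0.004, 0, 0, 0], [0.42, 0, 0, -0.005, 0, 0, 0], [0.42, 0, 0, -0.01, 0, 0, 0], [0.42, 0, 0, -0.03, 0, 0, 0], [0.42, 0, 0, -0.04, 0, 0, 0], [0.42, 0, 0, -0.04, 0, 0, 0], [0.42, 0.02, 0, -0.03, 0, 0, 0], [0.42, 0, 0, 0, 0, 0, 0], [0.42, 0, 0, 0, 0, 0, 0]]

```text
t: 14.0
ee_pos: [0.5471, 0.3131, 0.371]
ee_rot: [0.214, -3.129, 0.0]
wrist_force: [0.0, 0.3, 0.4]
gripper_width: 0.58
```

```bash
python3 look.py w14; python3 - <<'E'
import cv2
from workcell import cams
a=cv2.imread("pics/w14.png");b=cv2.resize(a[140:400,200:420],None,fx=2.3,fy=2.3,interpolation=cv2.INTER_CUBIC);cv2.imwrite("pics/w14c.png",b)
a=cams.camera("scene")["pixels"];cv2.imwrite("pics/s14.png",cv2.resize(a[185:325,205:365],None,fx=4.2,fy=4.2,interpolation=cv2.INTER_CUBIC))
E
```

```text
14.0 [0.5471 0.3131 0.371 ] tool x,y,z [[-0.9906, -0.1363, 0.0054], [-0.1363, 0.9907, 0.0001], [-0.0053, -0.0006, -1.0]] [0.05 0.27 0.41] 0.5796528540021291
```

View pics/w14c.png

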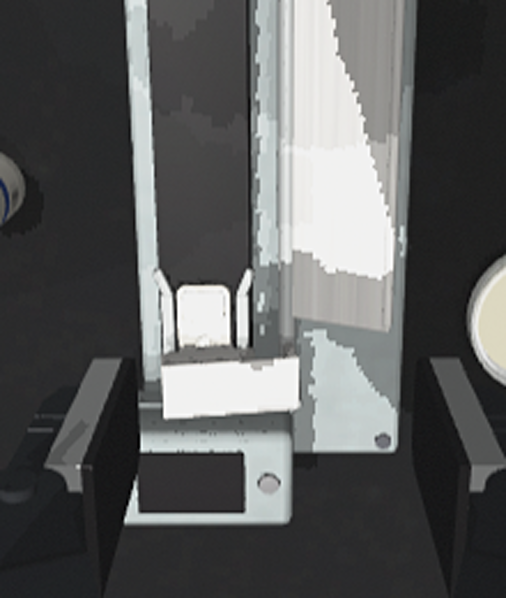

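View pics/s14.png

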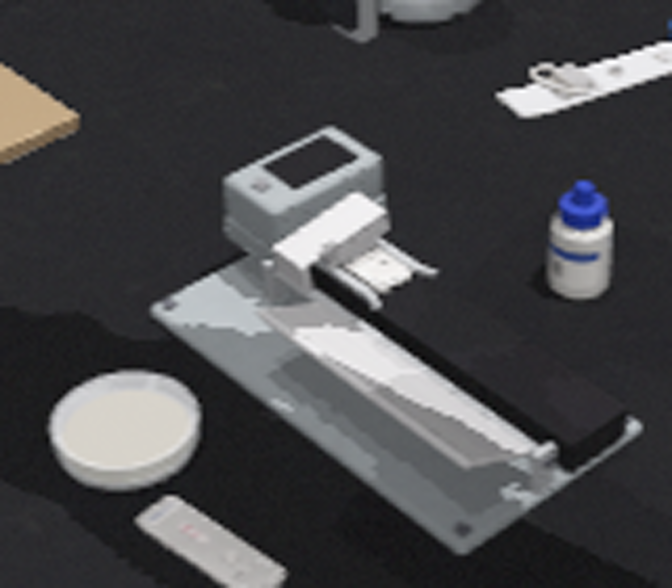

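```bash
python3 - <<'E'
from rel import *
s,c,T=load("w14")
f=lambda L:np.array([200,140])+np.array(L,float)/2.3
print("tail",rr(onz(c,T,f([(203,286)]),.029)),"sides",rr(onz(c,T,f([(177,315),(229,315)]),.029)),"flare L,R starts, bends",rr(onz(c,T,f([(155,270),(251,269),(163,297),(240,297)]),.028)),"housing top front edge",rr(onz(c,T,f([(215,433)]),.06)))
E
```

```text
tail [[-26.9  -0.6  29. ]] sides [[-15.  -11.   29. ]
 [-14.9   9.1  29. ]] flare L,R starts, bends [[-33.1 -18.9  28. ]
 [-33.4  17.8  28. ]
 [-22.  -16.2  28. ]
 [-22.   13.5  28. ]] housing top front edge [[18.5  5.1 60. ]]
```

The tail is at x ≈ -26 to -27 mm (home is -26), between the guides and straight. The flap is down on the cassette and nothing touches the robot.

```bash
python3 -c "
from workcell import job
print(job.close_job())"
```

```text
the job is handed in; nothing more can be done
None
```

The cassette is home against the stop, the flap has closed on it, and I handed the job in at about 14 s. `close_job` gives no verdict.

I set the two fingertips apart so one held the paddle down while the other pushed. I found the height by touching the lane, then raised the tips about 2 mm. I pushed the cassette until the force rose at the stop, backed off, and lifted clear so the flap closed.

**Last checks:**
- **Position:** the trailing end was at reader x ≈ -26.9 mm (home is -26 mm), within the 2 mm calibration. The cassette centre was about 1 mm to the right of the lane line, and it lay straight between the guides.
- **Flap and arm:** the flap was seen lying on the cassette; I did not measure its angle. The wrist force was near zero.
- **Bystanders:** the bottle, dish and spare cassette looked unmoved in the scene view.

**Problems and disagreements:**
- **Wrist limit:** on the first approach the last joint ran into its range limit, so I turned the tool half a turn the other way.
- **Tilt during the push:** the tool pitched and sank slightly early in the push, and I corrected it.
- **Reading at the stop:** the view there put the trailing end at -29.3 mm. It read the guide rails about 3 mm off in the same direction, which is consistent with home.

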